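# Hold the parts carousel at its third click

### The job

Take hold of the black knob on top of the red parts carousel and slowly turn it clockwise (seen from above), feeling the clicks, from home to the third click, where the yellow caps fill the window, without ever going on to the fourth. The dial is spring-loaded and runs back home if let go, so finish while still holding the knob at the third click: do not let go. Leave the tape, the glue bottle and the screwdriver where they lie.

Things in the scene. Friction and masses are not known exactly. Their poses are not given: they have to be found in the camera images.
- carousel: Round parts carousel fixed to the bench: grey foot 208 mm across, red drum 200 mm across, flat cover top 46 mm above the bench. Origin: centre of the underside, on the knob's axis; z up; x points from the axis to the middle of the window. White ticks on the cover mark home and five stops, 24 degrees apart, clockwise from the window's middle.
- handle: Black knob on top, rigid with the dial, turning about the vertical axis: skirt 56 mm across and 6 mm high, on it an upright bar 56 mm long (its x), 14 mm wide (its y), 32 mm high. Origin: on the axis at the skirt's underside, 48 mm above the bench; bar 6 to 38 mm above it (top 86 mm above the bench). White pointer at the bar's +x end, towards the window at home.
- grip (a point): Where to grip the bar, from above, across its 14 mm width: on the knob's axis, 26 mm above handle's origin (74 mm above the bench), 12 mm below the bar's top and 20 mm above the skirt. The spring and detent need at most 0.21 N m: grip firmly (40 N or more), or the bar may twist between the fingers.
- dial (a joint): Dial angle, rad: 0 at home (hard stop, start), growing clockwise seen from above. Clicks every 0.419: 1st 0.419, 2nd 0.838, 3rd 1.257, 4th 1.676, 5th 2.094. A return spring (0.09 N m at home, 0.13 at the third click) drives it to 0; the detent adds up to 0.06 N m against the turn in the first half of each step and helps as much in the second; 0.01 N m friction.
- window (a point): Middle of the window, a wedge-shaped opening in the cover, 24 degrees wide, 33 to 94 mm from the axis; this point is 67 mm from the axis, 46 mm above the bench. It shows a black blank at home, then brass pins (1st click), blue caps (2nd), yellow caps (3rd), steel pins (4th), green caps (5th).
- tape_center (a point): Middle of a yellow tape roll lying flat beside the carousel, 72 mm across, 19 mm high; leave it alone.
- glue_mid (a point): Half-way up a white glue bottle standing beside the carousel, 34 mm across, 85 mm high; leave it alone.
- driver_grip (a point): On the orange handle of a 170 mm screwdriver lying beside the carousel; leave it alone.
There are look-alikes about, which are no part of the job. Of the things like the carousel, leave any that is orange, purple or turquoise; of the rest the smaller one is meant.

How it is judged:
On the way, in this order (a step that is already met when the one before it is completed fails the run):
1. the knob is turned to the first click (value of joint dial between 0.2689 and 0.5689 rad), for 0.02 s.
2. then to the second click (value of joint dial between 0.6878 and 0.9878 rad), for 0.02 s.
3. then to the third click, held by the fingers (value of joint dial between 1.1266 and 1.3866 rad and contact force between the fingers and handle above 1 N), for 0.5 s.
At the end, for the whole second after the job is handed in: The fingers still touch the knob with more than 1 N and the dial stands still (under 0.15 rad/s) within 0.13 rad (7.5 degrees) of the third stop, 1.257 rad; tape, glue bottle and screwdriver are within 20 mm of where they lay (all of step 3 and velocity of joint dial between -0.15 and 0.15 rad/s and distance of each of tape_center, glue_mid, driver_grip from where it was at the start of the episode below 0.02 m); the arm keeps its last pose, push and grip.
It fails at once if the knob goes on towards the fourth click (more than half a step past the third) (value of joint dial above 1.47 rad).
It fails at once if the knob is spun rather than turned slowly (over 2 rad/s) (velocity of joint dial above 2 rad/s).
It fails at once if the tape roll is disturbed (moved over 20 mm) (distance of tape_center from where it was at the start of the episode above 0.02 m).
It fails at once if the glue bottle is disturbed (moved over 20 mm) (distance of glue_mid from where it was at the start of the episode above 0.02 m).
It fails at once if the screwdriver is disturbed (moved over 20 mm) (distance of driver_grip from where it was at the start of the episode above 0.02 m).
It also fails if it takes over 38 s, if anything falls off the work surface, if the arm or the gripper's body presses on something with over 40 N, if the wrist force passes 120 N, or if a joint passes its speed limit or range.

### The arm

A 7-joint arm with a two-finger parallel gripper is mounted at the origin on the work surface. World frame = base frame: x ahead of the robot, y to its left, z up, the work surface at z = 0. Lengths are in m, angles in rad, forces in N, time in s.
With the tool pointing down it reaches from about 0.425 to 0.925 m from the base axis. Payload 6.8 kg.
Tool frame: the origin (TCP) lies at the very end of the fingers, on their centre line; the grasp point (between the pads) lies 19 mm behind it; z points along the fingers, x is the direction in which the jaws open and shut, and the axes are right-handed (so a half turn about z gives the same grasp; the last joint's range is limited). The gripper opens to 85 mm and grips with 20 to 120 N. Pads are 22 mm wide; open, the fingers measure 114 mm over their backs; the gripper's body (76 mm by 85 mm) begins 54 mm behind the grasp point. The pads swing forward as they close: fully open they stand 13 mm farther back than shut.
Start: joints at [1.162, 0.477, 0.022, 1.555, -0.011, 1.109, -0.083], TCP at [0.2, -0.645, 0.231] pointing down, gripper open.
Joint ranges: [-2.96, 2.96], [-0.34, 2.1], [-1.41, 1.46], [0.24, 2.44], [-1.37, 4.51], [0.17, 1.92], [-2.96, 2.96]. Speed limits (rad/s): [2.39, 2.39, 3.14, 3.14, 3.14, 3.14, 3.14].

### API

Orientations are given as a rotation vector (axis times angle).
In Python, from bench import get_obs, imaging, hand_in gives the robot as it stands.
- The arm moves only by the tool send_rows, never from a script. Its argument "motion" is a list of rows, each an object with "dp": the shift along the world's x, y, z in m, a list of three; "rot": the turn, a rotation vector about the world's x, y, z in rad, a list of three; "grip": the finger opening in m, from 0 to 0.0854. In form: [{"dp": [dx, dy, dz], "rot": [ax, ay, az], "grip": grip}, ...]. A call has 1 to 20 rows; each row shifts and turns the pose as measured when the row begins; what a row does not reach is not made up. A row lasts 1/8 s, in which the tool goes at most 62.5 mm and 10.7 degrees, less where a joint would pass 70% of its speed; a pose out of reach is approached as far as the arm can. A call is refused whole if a number of a shift passes 0.0625 or a number of a turn 0.188, either way. A call with a gripper value outside its range is refused whole. The fingers move at their own pace and stop on an object; "grip_force" is the grip in N (left out, the last holds). Time passes only in rows, so rows that do not move let the fingers close. It gives the time, the measured TCP pose, the force and the opening at its end, in the units of the state.
- get_obs(): the state, without advancing time (a new reading comes with each control period).
- imaging.grab_frame(name): name is "side" or "top"; returns a dict with "img" (420x560x3 uint8, red, green, blue), "fx", "fy", "cx", "cy" (pixels), "R" (3x3) and "t" (3): a world point X has camera coordinates R X + t. Camera axes: x right, y down, z forward; pixel columns grow to the right and rows downward; lengths in m; the calibration is good to about 2 mm. A picture is of the moment at which its call begins. There is no depth.
- hand_in(): hands the job in, once; it reports no verdict.
The state is a dict: "clock": time; "joints": joint angles; "qvel": joint speeds; "tau": joint torques, N m; "tcp_pos": TCP position; "orientation": TCP orientation; "contact_force": force on the tool from outside, world axes, zero at the start; "moment": the same for the moment, N m; "grip_width": finger opening in m.
Only numpy, scipy, OpenCV 4.12 (cv2) and the standard library are available. Lean on these libraries where they do the work, as an engineer would, in place of code of your own. Each camera call takes 0.05 s, during which the arm holds its last target. There are 200 camera calls.

## Working session

There is one attempt and no reset: what is moved stays moved. The work goes in short steps, Python scripts to look and compute and a tool call to move; the robot and the scene stay as the last step left them, time stands still between calls to the robot, and variables do not carry over. Pictures are saved under pics/ and viewed, about 8 in all and at most 12, crops included, and the job is handed in when it is done.

Besides the shell and the picture viewer there is one more tool, called after ">>>" as name(argument=value, ...), one argument or row to a line, values as JSON. send_rows: Moves the arm, as the interface text tells. Its arguments: {"type":"object","properties":{"motion":{"type":"array","items":{"type":"object","properties":{"dp":{"type":"array","items":{"type":"number"}},"rot":{"type":"array","items":{"type":"number"}},"grip":{"type":"number"}}}},"grip_force":{"type":"number"}},"required":["motion"]}

```bash
mkdir -p pics; python3 - <<'E'
from bench import get_obs, imaging
import cv2,pickle
fs={n:imaging.grab_frame(n) for n in("top","side")}
pickle.dump(fs,open("f0.pkl","wb"))
for n,f in fs.items():
    cv2.imwrite(f"pics/{n}0.png",f["img"][:,:,::-1]); print(n,f["fx"],f["cx"],f["cy"],f["R"],f["t"])
print(get_obs())
E
```

```text
top 397.9639374748663 272.2566783506228 203.75875015463927 [[-0.01298364 -0.99990018  0.00557344]
 [-0.98964925  0.01205345 -0.14300028]
 [ 0.14291883 -0.00737241 -0.98970695]] [0.03780866 0.56544387 1.14301241]
side 501.0729788230361 281.04141951600946 206.0172652044805 [[-0.99770638 -0.06639984  0.01315453]
 [-0.05212496  0.62965531 -0.77512397]
 [ 0.04318529 -0.77403181 -0.63167221]] [0.54763317 0.07340836 1.31253175]
{'clock': 0.1, 'joints': array([ 1.16191046,  0.47771203,  0.02231273,  1.55632169, -0.01151445,
        1.10931193, -0.08313011]), 'qvel': array([-9.84017205e-04, -1.64291563e-03, -4.86575882e-04, -1.72432000e-03,
        1.48488910e-03,  4.25034410e-08,  4.03324168e-04]), 'tau': array([ 3.97019408e-03, -5.97761714e+01,  1.61349613e+00, -2.81955689e+01,
        1.28351036e-02,  5.03355855e-03,  3.03657566e-05]), 'tcp_pos': array([ 0.19984009, -0.64419132,  0.23043902]), 'orientation': array([-2.52849058e+00,  1.86299418e+00,  2.13692171e-03]), 'contact_force': array([0.45314549, 0.64322353, 0.00753275]), 'moment': array([0.01487926, 0.00084213, 0.06359076]), 'grip_width': 0.08536016976980174}
```

View pics/top0.png

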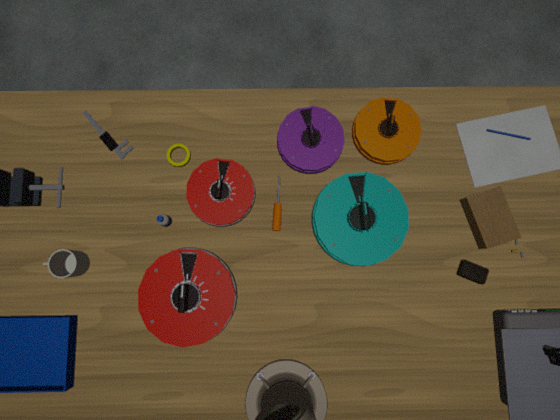

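View pics/side0.png

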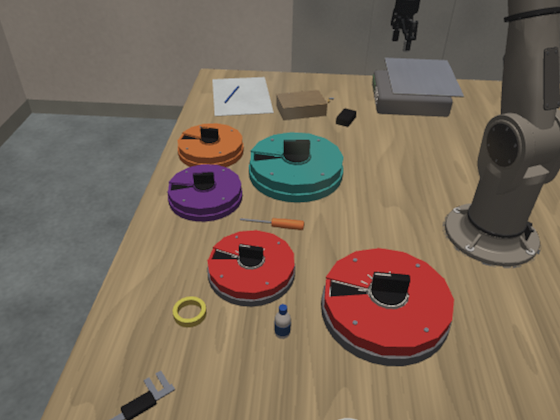

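Top view candidates: small red carousel (221,192), large red (187,297), purple (311,139), orange (387,130), turquoise (360,218). The description picks the smaller red one at (221,192). It has the tape at (178,155), glue at (163,220) and screwdriver at (277,205) around it.

```bash
cat > h.py <<'E'
import numpy as np,cv2
def ray(f,uv,z):
    R,t=np.array(f["R"]),np.array(f["t"]); c=-R.T@t
    d=R.T@np.array([(uv[0]-f["cx"])/f["fx"],(uv[1]-f["cy"])/f["fy"],1]); return c+d*(z-c[2])/d[2]
def proj(f,X):
    p=np.array(f["R"])@X+f["t"]; return np.array([f["fx"]*p[0]/p[2]+f["cx"],f["fy"]*p[1]/p[2]+f["cy"]])
def warp(f,c,z,half=.12,n=480):  # rectify plane z: image right=-y, up=+x
    w=np.float32([[c[0]+half,c[1]+half],[c[0]+half,c[1]-half],[c[0]-half,c[1]-half],[c[0]-half,c[1]+half]])
    s=np.float32([proj(f,np.array([*q,z])) for q in w]); d=np.float32([[0,0],[n,0],[n,n],[0,n]])
    return cv2.warpPerspective(f["img"],cv2.getPerspectiveTransform(s,d),(n,n),flags=cv2.INTER_CUBIC)
E
python3 - <<'E'
import pickle,cv2,numpy as np
from h import *
fs=pickle.load(open("f0.pkl","rb"))
for n,b in(("top",(221,192)),("side",(251,262))):
    f=fs[n]; hsv=cv2.cvtColor(f["img"],cv2.COLOR_RGB2HSV)
    m=(((hsv[...,0]<6)|(hsv[...,0]>174))&(hsv[...,1]>150)&(hsv[...,2]>60)).astype(np.uint8)
    cs,_=cv2.findContours(m,cv2.RETR_EXTERNAL,cv2.CHAIN_APPROX_NONE)
    cs=[c for c in cs if cv2.contourArea(c)>500]
    c=min(cs,key=lambda c:np.hypot(*(c.reshape(-1,2).mean(0)-b)))
    P=np.array([ray(f,p,.046)[:2] for p in c.reshape(-1,2)])
    (x,y),r=cv2.minEnclosingCircle(P.astype(np.float32)); print(n,"enclosing",x,y,r)
    # cover circle: points on the side facing away from the camera (far edge is pure cover top)
    cam=-np.array(f["R"]).T@f["t"]; v=np.array([x,y])-cam[:2]; v/=np.hypot(*v)
    Q=P[(P-[x,y])@v>0.0]; A=np.c_[2*Q,np.ones(len(Q))]; s=np.linalg.lstsq(A,(Q**2).sum(1),rcond=None)[0]
    print(" far-edge circle",s[:2],np.sqrt(s[2]+s[:2]@s[:2]))
    cv2.imwrite(f"w_{n}.png",warp(f,(x,y),.046,n=400)[:,:,::-1])
    cv2.imwrite(f"w2_{n}.png",warp(f,(x,y),.086,half=.05,n=400)[:,:,::-1])
cv2.imwrite("pics/c1.png",cv2.resize(np.vstack([np.hstack([cv2.imread(f"{k}_{n}.png") for n in("top","side")]) for k in("w","w2")]),(600,600)))
E
```

```text
top enclosing 0.6069785952568054 0.1851164847612381 0.10196418315172195
 far-edge circle [0.60673898 0.18701671] 0.09768870646430428
side enclosing 0.6062397360801697 0.19449041783809662 0.10980378091335297
 far-edge circle [0.60720563 0.18596979] 0.09850954632932798
```

View pics/c1.png

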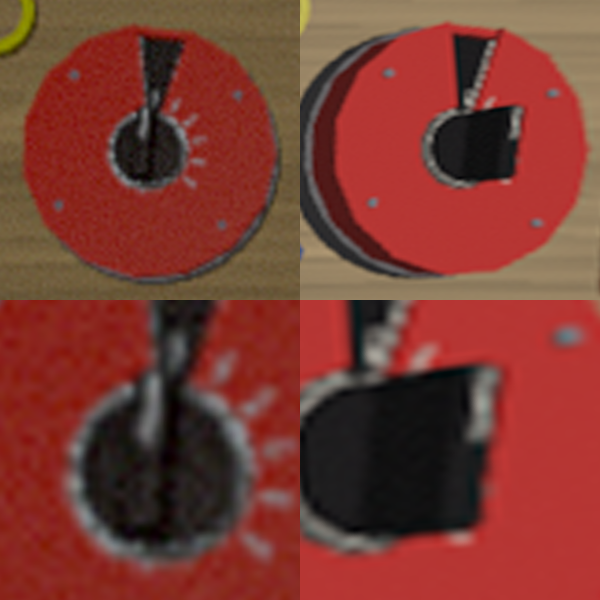

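The crop confirms it: a red cover with radius about 98 mm (100 expected), a black blank in the window at home, and ticks running clockwise. The axis is at about (0.607, 0.1865) and both views agree to 1 mm. The window direction is about -8° yaw. I'll grip with tool-x at about 82°, which turns to about 10°.

>>> send_rows(
  motion=[
    {"dp": [0.0254, 0.052, 0], "rot": [0, 0, 0.169], "grip": 0.0854},
    {"dp": [0.0254, 0.052, 0], "rot": [0, 0, 0.169], "grip": 0.0854},
    {"dp": [0.0254, 0.052, 0], "rot": [0, 0, 0.169], "grip": 0.0854},
    {"dp": [0.0254, 0.052, 0], "rot": [0, 0, 0.169], "grip": 0.0854},
    {"dp": [0.0254, 0.052, 0], "rot": [0, 0, 0.169], "grip": 0.0854},
    {"dp": [0.0254, 0.052, 0], "rot": [0, 0, 0.169], "grip": 0.0854},
    {"dp": [0.0254, 0.052, 0], "rot": [0, 0, 0.169], "grip": 0.0854},
    {"dp": [0.0254, 0.052, 0], "rot": [0, 0, 0.169], "grip": 0.0854},
    {"dp": [0.0254, 0.052, 0], "rot": [0, 0, 0.169], "grip": 0.0854},
    {"dp": [0.0254, 0.052, 0], "rot": [0, 0, 0.169], "grip": 0.0854},
    {"dp": [0.0254, 0.052, 0], "rot": [0, 0, 0.169], "grip": 0.0854},
    {"dp": [0.0254, 0.052, 0], "rot": [0, 0, 0.169], "grip": 0.0854},
    {"dp": [0.0254, 0.052, 0], "rot": [0, 0, 0.169], "grip": 0.0854},
    {"dp": [0.0254, 0.052, 0], "rot": [0, 0, 0.169], "grip": 0.0854},
    {"dp": [0.0254, 0.052, 0], "rot": [0, 0, 0.169], "grip": 0.0854},
    {"dp": [0.0254, 0.052, 0], "rot": [0, 0, 0.169], "grip": 0.0854},
  ],
)

```text
clock: 2.1
tcp_pos: [0.6093, 0.2102, 0.2263]
orientation: [2.282, 2.149, -0.003]
contact_force: [0.7, 0.0, 0.2]
grip_width: 0.0855
```

```bash
cat > st.py <<'E'
from bench import get_obs
import numpy as np
from scipy.spatial.transform import Rotation as Ro
def st():
    o=get_obs(); M=Ro.from_rotvec(o["orientation"]).as_matrix()
    print("t",round(o["clock"],2),"p",o["tcp_pos"].round(4),"yaw",np.degrees(np.arctan2(M[1,0],M[0,0])).round(2),"z",M[:,2].round(3),"F",o["contact_force"].round(1),"M",o["moment"].round(3),"w",round(o["grip_width"],4),"q7",o["joints"][6].round(2))
    print(" level rot",np.cross(M[:,2],[0,0,-1]).round(4), "to axis",(np.array([.607,.1865])-o["tcp_pos"][:2]).round(4))
if __name__=="__main__": st()
E
python3 st.py
```

```text
t 2.1 p [0.6093 0.2102 0.2263] yaw 86.56 z [ 0.003 -0.007 -1.   ] F [0.7 0.  0.2] M [-0.019 -0.012  0.023] w 0.0855 q7 0.73
 level rot [0.0069 0.0035 0.    ] to axis [-0.0023 -0.0237]
```

>>> send_rows(
  motion=[
    {"dp": [-0.002, -0.022, -0.02], "rot": [0.007, 0.003, -0.08], "grip": 0.0854},
    {"dp": [0, 0, -0.04], "rot": [0, 0, 0], "grip": 0.0854},
    {"dp": [0, 0, -0.03], "rot": [0, 0, 0], "grip": 0.0854},
    {"dp": [0, 0, 0], "rot": [0, 0, 0], "grip": 0.0854},
  ],
)

```text
clock: 2.6
tcp_pos: [0.6066, 0.1946, 0.1321]
orientation: [-2.36, -2.066, -0.002]
contact_force: [-0.1, -0.1, 0.4]
grip_width: 0.0856
```

```bash
python3 - <<'E'
from st import st; st()
from bench import imaging
import cv2,numpy as np
from h import *
a=imaging.grab_frame("top");b=imaging.grab_frame("side")
I=[cv2.resize(warp(a,(.607,.1865),.046,.12,400),(400,400))]
u,v=map(int,proj(b,np.array([.607,.1865,.09]))); I.append(cv2.resize(b["img"][v-60:v+60,u-60:u+60],(400,400),interpolation=cv2.INTER_CUBIC))
cv2.imwrite("pics/c2.png",np.hstack(I)[:,:,::-1])
E
```

```text
t 2.6 p [0.6066 0.1946 0.1321] yaw 82.41 z [-0.003  0.005 -1.   ] F [-0.1 -0.1  0.4] M [ 0.02   0.039 -0.022] w 0.0856 q7 0.63
 level rot [-0.0047 -0.0027 -0.    ] to axis [ 0.0004 -0.0081]
```

View pics/c2.png

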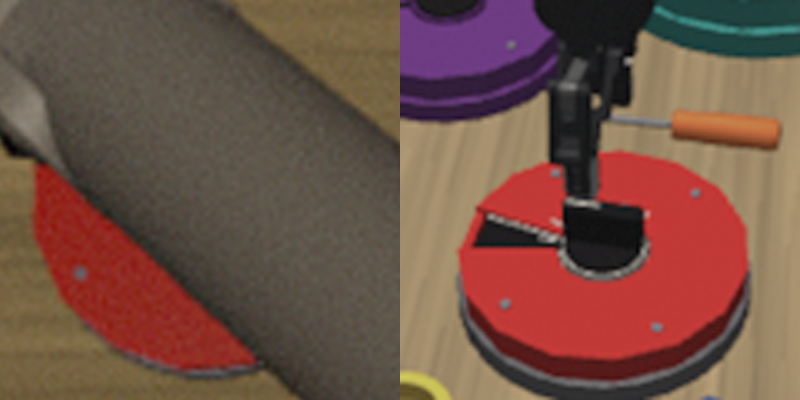

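The gripper is over the small red carousel, with its knob at about (605,225) in the crop. The top view is blocked by the arm, so I'll use the side view from here. Next I centre in y and descend.

>>> send_rows(
  motion=[
    {"dp": [0.0005, -0.008, 0], "rot": [-0.005, -0.003, -0.01], "grip": 0.0854},
    {"dp": [0, 0, -0.02], "rot": [0, 0, 0], "grip": 0.0854},
    {"dp": [0, 0, -0.015], "rot": [0, 0, 0], "grip": 0.0854},
    {"dp": [0, 0, 0], "rot": [0, 0, 0], "grip": 0.0854},
  ],
)

```text
clock: 3.2
tcp_pos: [0.6104, 0.1875, 0.101]
orientation: [2.372, 2.053, 0.014]
contact_force: [-0.4, 0.3, 0.4]
grip_width: 0.0855
```

```bash
python3 st.py
```

```text
t 3.2 p [0.6104 0.1875 0.101 ] yaw 81.75 z [ 0.01   0.002 -1.   ] F [-0.4  0.3  0.4] M [-0.025  0.023  0.03 ] w 0.0855 q7 0.6
 level rot [-0.0024  0.0098  0.    ] to axis [-0.0034 -0.001 ]
```

>>> send_rows(
  motion=[
    {"dp": [-0.0034, -0.001, -0.015], "rot": [-0.002, 0.01, 0], "grip": 0.0854},
    {"dp": [0, 0, -0.015], "rot": [0, 0, 0], "grip": 0.0854},
    {"dp": [0, 0, -0.01], "rot": [0, 0, 0], "grip": 0.0854},
    {"dp": [0, 0, 0], "rot": [0, 0, 0], "grip": 0.0854},
  ],
)

```text
clock: 3.7
tcp_pos: [0.6063, 0.1867, 0.0575]
orientation: [-2.374, -2.056, 0.002]
contact_force: [-0.6, 0.0, -0.1]
grip_width: 0.0854
```

```bash
python3 st.py
```

```text
t 3.7 p [0.6063 0.1867 0.0575] yaw 81.78 z [-0.002  0.    -1.   ] F [-0.6  0.  -0.1] M [ 0.029 -0.033  0.018] w 0.0854 q7 0.57
 level rot [-0.0003 -0.002  -0.    ] to axis [ 0.0007 -0.0002]
```

>>> send_rows(
  motion=[
    {"dp": [0, 0, 0], "rot": [0, 0, 0], "grip": 0.03},
    {"dp": [0, 0, 0], "rot": [0, 0, 0], "grip": 0.02},
    {"dp": [0, 0, 0], "rot": [0, 0, 0], "grip": 0.01},
    {"dp": [0, 0, 0], "rot": [0, 0, 0], "grip": 0.005},
    {"dp": [0, 0, 0], "rot": [0, 0, 0], "grip": 0.005},
    {"dp": [0, 0, 0], "rot": [0, 0, 0], "grip": 0.005},
  ],
  grip_force=80,
)

```text
clock: 4.45
tcp_pos: [0.6072, 0.1877, 0.0591]
orientation: [-2.374, -2.057, -0.002]
contact_force: [0.6, 0.5, -1.4]
grip_width: 0.0127
```

```bash
python3 st.py
```

```text
t 4.45 p [0.6072 0.1877 0.0591] yaw 81.81 z [ 0.001  0.002 -1.   ] F [ 0.6  0.5 -1.4] M [-0.008  0.025  0.066] w 0.0127 q7 0.57
 level rot [-0.0017  0.0005  0.    ] to axis [-0.0002 -0.0012]
```

The bar is gripped (12.7 mm opening) and the forces are small. I'll start turning gently.

>>> send_rows(
  motion=[
    {"dp": [0, 0, 0], "rot": [0, 0, -0.04], "grip": 0.005},
    {"dp": [0, 0, 0], "rot": [0, 0, -0.04], "grip": 0.005},
    {"dp": [0, 0, 0], "rot": [0, 0, -0.04], "grip": 0.005},
    {"dp": [0, 0, 0], "rot": [0, 0, -0.04], "grip": 0.005},
    {"dp": [0, 0, 0], "rot": [0, 0, -0.04], "grip": 0.005},
  ],
)

```text
clock: 5.08
tcp_pos: [0.6073, 0.1878, 0.0591]
orientation: [-2.579, -1.792, -0.003]
contact_force: [0.5, 0.9, -0.7]
grip_width: 0.0126
```

```bash
python3 st.py
```

```text
t 5.08 p [0.6073 0.1878 0.0591] yaw 69.58 z [ 0.001  0.002 -1.   ] F [ 0.5  0.9 -0.7] M [-0.003  0.048  0.106] w 0.0126 q7 0.39
 level rot [-0.0017  0.0011  0.    ] to axis [-0.0003 -0.0013]
```

>>> send_rows(
  motion=[
    {"dp": [0, 0, 0], "rot": [0, 0, -0.04], "grip": 0.005},
    {"dp": [0, 0, 0], "rot": [0, 0, -0.04], "grip": 0.005},
    {"dp": [0, 0, 0], "rot": [0, 0, -0.04], "grip": 0.005},
    {"dp": [0, 0, 0], "rot": [0, 0, -0.04], "grip": 0.005},
    {"dp": [0, 0, 0], "rot": [0, 0, -0.04], "grip": 0.005},
    {"dp": [0, 0, 0], "rot": [0, 0, 0], "grip": 0.005},
  ],
)

```text
clock: 5.82
tcp_pos: [0.6074, 0.188, 0.0591]
orientation: [-2.757, -1.505, -0.003]
contact_force: [1.0, -0.5, -1.7]
grip_width: 0.0124
```

```bash
cat > pic.py <<'E'
import sys,cv2,numpy as np
from st import st; st()
from bench import imaging
from h import *
b=imaging.grab_frame("side")
u,v=map(int,proj(b,np.array([.607,.1865,.06])))
cv2.imwrite(sys.argv[1],cv2.resize(b["img"][v-50:v+50,u-60:u+60],(720,600),interpolation=cv2.INTER_CUBIC)[:,:,::-1])
E
python3 pic.py pics/k1.png
```

```text
t 5.83 p [0.6074 0.188  0.0591] yaw 57.25 z [ 0.002  0.002 -1.   ] F [ 1.  -0.5 -1.7] M [0.014 0.031 0.113] w 0.0124 q7 0.2
 level rot [-0.0016  0.0017  0.    ] to axis [-0.0004 -0.0015]
```

View pics/k1.png

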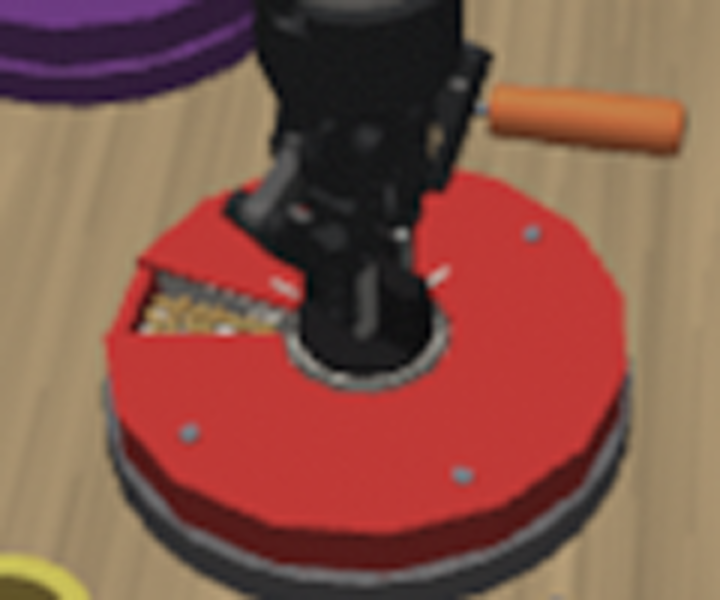

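The window at (210,310) shows brass pins, so this is the 1st click, with the tool turned 24.6°. On to the second, with the grip at 100 N.

>>> send_rows(
  motion=[
    {"dp": [0, 0, 0], "rot": [0, 0, -0.04], "grip": 0.005},
    {"dp": [0, 0, 0], "rot": [0, 0, -0.04], "grip": 0.005},
    {"dp": [0, 0, 0], "rot": [0, 0, -0.04], "grip": 0.005},
    {"dp": [0, 0, 0], "rot": [0, 0, -0.04], "grip": 0.005},
    {"dp": [0, 0, 0], "rot": [0, 0, -0.04], "grip": 0.005},
    {"dp": [0, 0, 0], "rot": [0, 0, -0.04], "grip": 0.005},
    {"dp": [0, 0, 0], "rot": [0, 0, -0.04], "grip": 0.005},
    {"dp": [0, 0, 0], "rot": [0, 0, -0.04], "grip": 0.005},
    {"dp": [0, 0, 0], "rot": [0, 0, -0.04], "grip": 0.005},
    {"dp": [0, 0, 0], "rot": [0, 0, -0.04], "grip": 0.005},
    {"dp": [0, 0, 0], "rot": [0, 0, 0], "grip": 0.005},
  ],
  grip_force=100,
)

```text
clock: 7.25
tcp_pos: [0.6076, 0.1883, 0.0591]
orientation: [-3.014, -0.885, -0.005]
contact_force: [1.5, 0.9, -0.5]
grip_width: 0.0124
```

```bash
python3 pic.py pics/k2.png
```

```text
t 7.25 p [0.6076 0.1883 0.0591] yaw 32.73 z [ 0.003  0.001 -1.   ] F [ 1.5  0.9 -0.5] M [ 0.059 -0.002  0.158] w 0.0124 q7 -0.16
 level rot [-0.0013  0.0028  0.    ] to axis [-0.0006 -0.0018]
```

View pics/k2.png

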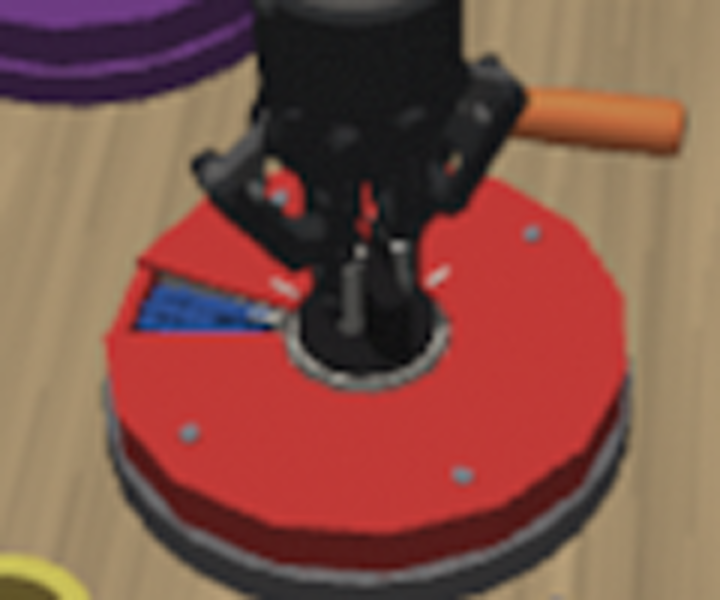

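Blue caps fill the window at (205,308): 2nd click, turned 49.1°. To reach 72° (yaw about 9.8°) I'll do 8 steps, then check.

>>> send_rows(
  motion=[
    {"dp": [0, 0, 0], "rot": [0, 0, -0.04], "grip": 0.005},
    {"dp": [0, 0, 0], "rot": [0, 0, -0.04], "grip": 0.005},
    {"dp": [0, 0, 0], "rot": [0, 0, -0.04], "grip": 0.005},
    {"dp": [0, 0, 0], "rot": [0, 0, -0.04], "grip": 0.005},
    {"dp": [0, 0, 0], "rot": [0, 0, -0.04], "grip": 0.005},
    {"dp": [0, 0, 0], "rot": [0, 0, -0.04], "grip": 0.005},
    {"dp": [0, 0, 0], "rot": [0, 0, -0.04], "grip": 0.005},
    {"dp": [0, 0, 0], "rot": [0, 0, -0.04], "grip": 0.005},
  ],
)

```text
clock: 8.3
tcp_pos: [0.6079, 0.1884, 0.0591]
orientation: [-3.121, -0.359, -0.006]
contact_force: [1.6, 1.7, -2.4]
grip_width: 0.0119
```

```bash
python3 st.py
```

```text
t 8.3 p [0.6079 0.1884 0.0591] yaw 13.14 z [ 0.004  0.001 -1.   ] F [ 1.6  1.7 -2.4] M [ 0.141 -0.108  0.074] w 0.0119 q7 -0.45
 level rot [-0.0009  0.0036  0.    ] to axis [-0.0009 -0.0019]
```

>>> send_rows(
  motion=[
    {"dp": [0, 0, 0], "rot": [0, 0, -0.03], "grip": 0.005},
    {"dp": [0, 0, 0], "rot": [0, 0, -0.025], "grip": 0.005},
    {"dp": [0, 0, 0], "rot": [0, 0, 0], "grip": 0.005},
    {"dp": [0, 0, 0], "rot": [0, 0, 0], "grip": 0.005},
    {"dp": [0, 0, 0], "rot": [0, 0, 0], "grip": 0.005},
    {"dp": [0, 0, 0], "rot": [0, 0, 0], "grip": 0.005},
    {"dp": [0, 0, 0], "rot": [0, 0, 0], "grip": 0.005},
  ],
)

```text
clock: 9.18
tcp_pos: [0.608, 0.1884, 0.0591]
orientation: [-3.13, -0.267, -0.006]
contact_force: [1.6, 0.5, -1.1]
grip_width: 0.0122
```

```bash
python3 pic.py pics/k3.png
```

```text
t 9.18 p [0.608  0.1884 0.0591] yaw 9.75 z [ 0.004  0.001 -1.   ] F [ 1.6  0.5 -1.1] M [ 0.162 -0.102  0.143] w 0.0122 q7 -0.5
 level rot [-0.0007  0.0039  0.    ] to axis [-0.001  -0.0019]
```

View pics/k3.png

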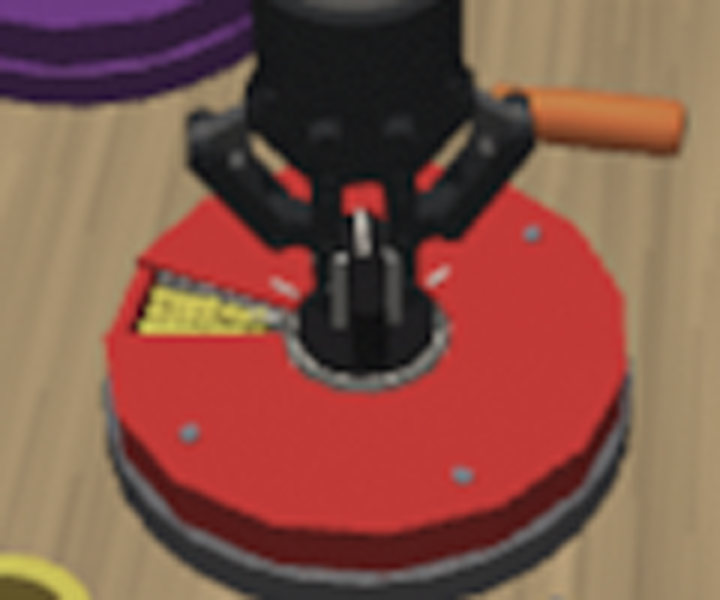

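Yellow caps fill the window at (205,308), and the pointer at (362,230) lies between the fingers. The turn is 72.1°, and a moment of 0.14 N m matches the spring at the third stop. I'll run one check that the bystanders haven't moved, then hand in.

```bash
python3 - <<'E'
import pickle,cv2,numpy as np
from bench import imaging,hand_in
from st import st
a=pickle.load(open("f0.pkl","rb"))["side"]["img"]; b=imaging.grab_frame("side")["img"]
for n,(u,v) in dict(tape=(190,311),glue=(283,321),driver=(288,224)).items():
    s=np.s_[v-14:v+15,u-14:u+15]
    print(n,cv2.phaseCorrelate(cv2.cvtColor(a[s],7).astype(np.float64),cv2.cvtColor(b[s],7).astype(np.float64)))
st(); hand_in(); st()
E
```

```text
tape ((-0.011071129486769138, -0.03854206736954424), 1.0023985159552016)
glue ((0.010689215881061642, -0.0001675058444323696), 1.0017793595756146)
driver ((-0.049999665367826296, 0.05826564003806922), 0.18113673870254207)
t 9.28 p [0.608  0.1884 0.0591] yaw 9.76 z [ 0.004  0.001 -1.   ] F [ 2.5  1.5 -1.8] M [ 0.164 -0.046  0.145] w 0.0122 q7 -0.5
 level rot [-0.0007  0.0039  0.    ] to axis [-0.001  -0.0019]
the job is handed in; nothing more can be done
the job is handed in; nothing more can be done
```

I gripped the knob of the smaller red carousel and turned it clockwise through brass (1st click) and blue (2nd) to yellow (3rd). I handed in at 9.3 s of the 38 s, still holding it at 100 N; no verdict is reported.

- **Dial angle:** the tool had turned 72.1° by the end, against 72° for the third stop. I read this from the tool's yaw, since the dial itself can't be read.
- **Hold:** the holding moment was 0.14 N m, where the spring should give 0.13. The finger opening read 12.2 mm on the 14 mm bar, and the tool stood still over the last hold.
- **Window:** the yellow caps filled it in the last picture.
- **Other objects:** the tape and glue bottle moved less than 0.1 pixel in the side view. The screwdriver also showed no shift, but that match was weak because the hand has come into that part of the view. Its handle sits in the same place in all three click pictures.

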